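Reset the leaning screw stop and lock it again

ROBOT

A 7-joint arm with a two-finger parallel gripper is mounted at the origin on a cart in front of the work surface, level with it; the furniture and walls round the work are solid. World frame = base frame: x ahead of the robot, y to its left, z up, the work surface at z = 0. Lengths are in m, angles in rad, forces in N, time in s.
With the tool pointing down it reaches from about 0.4 to 0.75 m from the base axis. Payload 19.5 kg.
Tool frame: the origin (TCP) lies at the very end of the fingers, on their centre line; the grasp point (between the pads) lies 19 mm behind it (manip.hold_point_z is the distance from the TCP to the grasp point, in m); z points along the fingers, y is the line along which they close (so a half turn about z gives the same grasp; the last joint's range is limited). The gripper opens to 85 mm and grips with 20 to 120 N. Pads are 22 mm wide; open, the fingers measure 114 mm over their backs; the gripper's body (76 mm by 85 mm) begins 54 mm behind the grasp point. The pads swing forward as they close: fully open they stand 13 mm farther back than shut.
Start: joints at [1.28, 0.707, -0.028, 1.485, 0.022, 0.951, -0.075], TCP at [0.142, -0.557, 0.231] pointing down, gripper open.
Joint ranges: [-2.71, 2.71], [-0.32, 2.16], [-1.57, 1.52], [0, 2.45], [-1.46, 4.6], [0, 2.02], [-2.83, 2.83]. Speed limits (rad/s): [1.89, 1.89, 2.57, 2.57, 3.01, 3.01, 3.01].

INTERFACE

Orientations are given as [roll, pitch, yaw] about the fixed x, y, z axes, in that order (R = Rz(yaw) Ry(pitch) Rx(roll)).
In Python, from rig import manip gives the robot as it stands.
- The arm moves only by the tool advance, called after ">>>" as name(argument=value, ...) on one line, values as JSON. Schema: {"type":"object","properties":{"rows":{"type":"array","items":{"type":"object","properties":{"dx":{"type":"number"},"dy":{"type":"number"},"dz":{"type":"number"},"rx":{"type":"number"},"ry":{"type":"number"},"rz":{"type":"number"}},"additionalProperties":false},"minItems":1,"maxItems":12},"aperture":{"type":"number"},"grip_n":{"type":"number"},"only":{"type":"string"},"quiet":{"type":"boolean"},"lines":{"type":"string"}},"required":["rows"],"additionalProperties":false}. rows is a list of rows, 1 to 12 of them, each an object with the fields dx, dy, dz (the shift in mm), rx, ry, rz (a rotation vector in units of 0.2 rad); a field left out counts as zero; each row is the pose to reach, as a shift and turn from the pose commanded when the call began, along the tool's axes at that moment; what a row does not reach only later rows make up. A row lasts 1/12 s, in which the tool goes at most 0.0417 m and 0.125 rad, less where a joint would pass 70% of its speed; a pose out of reach is approached as far as the arm can. aperture is the opening from 0.0 (shut) to 1.0 (fully open), set as the call begins (left out keeps the last). The fingers move at their own pace and stop on an object; grip_n is the grip in N (left out, the last holds). Time passes only in rows, so rows that do not move let the fingers close. The tool returns the time, the measured TCP pose, the force, the opening and the grip force at its end. only (a regular expression) keeps the lines of the reply that match it, lines (a string "A,B") keeps lines A to B, and quiet returns only ok. Input that does not fit is refused with a message, and nothing moves.
- manip.read_state(): the state, without advancing time (a new reading comes with each control period).
- manip.snapshot(name): name is "scene" or "top" or "wrist"; returns a dict with "image" (400x640x3 uint8, red, green, blue), "intrinsics" (3x3 intrinsics, pixels), "eye" and "attitude" of the camera in the world. Camera axes: x right, y down, z forward; pixel columns grow to the right and rows downward; lengths in m; the calibration is good to about 2 mm. A picture is of the moment at which its call begins. There is no depth.
- manip.finish_job(): hands the job in; it is judged then, once.
The state is a dict: "time_s": time; "joint_pos": joint angles; "joint_vel": joint speeds; "tau": joint torques, N m; "tcp_pos": TCP position; "tool_rot": TCP orientation; "contact_force": force on the tool from outside, world axes, zero at the start; "torque": the same for the moment, N m; "grip_width": opening from 0.0 (shut) to 1.0 (fully open); "grasp_force": force on a finger pad.
Only numpy, scipy, OpenCV 4.12 (cv2) and the standard library are available. Lean on these libraries where they do the work, as an engineer would, in place of code of your own. Each camera call takes 0.05 s, during which the arm holds its last target. There are 200 camera calls.

TASK

Reset the screw stop on the leaning fixture: swing the lock ring's lever counterclockwise to its loose end stop, turn the adjuster by its bar handle until its pointer lines up with the setting tab on the scale, then swing the lever all the way back to its tight end stop and let go. Do not shift the tab, and do not disturb the loose tools that lie around the fixture.

Things in the scene. Friction and masses are not known exactly. Their poses are not given: they have to be found in the camera images.
- fixture: Fixed screw-stop fixture: dark steel base plate 210 x 130 x 16 mm, grey barrel between two cheeks. Origin on the table, x away from the robot, z up; yaw within 0.35 rad of zero. Its screw axis leans 25 degrees (0.44 rad) from vertical, top towards the robot; it passes through (0, 0, 170 mm) with upward direction (-0.426, 0, 0.905).
- dial (a point): Dial frame, fixed to the fixture: origin on the screw axis 170 mm above the table, z up along the axis, y as the fixture's y (left), x up-slope and away from the robot. Dial angles count from its x, counterclockwise seen from above along the axis. An aluminium scale sector lies at radius 57 to 75 mm, dial angles -0.05 to 1.85 rad, top at dial z = 0.
- lock_ring (a joint): Toothed steel lock ring, 68 mm across, dial z -34 to -12 mm, under the adjuster; turns about the screw axis by a lever with an upright post. 0 = tight end stop, 1.2 rad = loose end stop, positive = counterclockwise from above. The lever stands at dial angle joint - 2.4 rad (robot's right). The adjuster is clamped below 0.2 rad, free above 0.3. Stays where left; about 4 to 6 N at the post moves it.
- lever_post (a point): Point on the axis of the lever's post at dial z = +12 mm. The post is black, 18 mm in diameter and parallel to the screw axis, 100 mm from it; it stands free from dial z = -17 (a 24 mm wide boss on the lever) to +34 mm. Turns with the lock ring.
- adjuster (a joint): Adjuster: steel flange 80 mm across (top at dial z = 0) with a black bar handle 66 mm long, 16 mm wide, top at dial z = 39 mm, and a pointer. Positive = counterclockwise from above; range 0 to 1.9 rad; bar and pointer point along dial angle = joint value. Free, it needs about 0.12 N m and stays where left; it cannot be turned while the lock ring is tight.
- adjuster_grip (a point): Middle of the adjuster's bar handle, on the screw axis at dial z = +22 mm. x of this frame runs along the bar, z along the screw axis upwards.
- pointer_tip (a point): Outer end of the adjuster's pointer, a steel finger 8 mm wide: 56 mm from the axis at dial z = 0 (visible metal ends at 54 mm).
- tab (a joint): Setting tab: dark steel clip on the outer rim of the scale, with a 6 mm wide finger that points to the axis. Its value is its dial angle (same zero and sense as the adjuster), 0.9 to 1.5 rad; stiff, must not be moved. The pointer is in line with it when joint adjuster = joint tab.
- tab_tip (a point): The tab's inner end: 56 mm from the axis at dial z = 0 (visible metal begins at 58 mm). It coincides with pointer_tip when the adjuster is set right.
- screwdriver: Loose bystander: blue-handled screwdriver, 178 mm, right of the fixture.
- tape: Loose bystander: black tape roll, 62 mm across, 19 mm high, in front of the fixture.
- extension: Loose bystander: steel socket extension bar, 140 mm, in front of the fixture to the right.

How it is judged:
On the way, in this order (a step that is already met when the one before it is completed fails the run):
1. the lock ring is swung to loose (joint over 0.9 rad of 1.2) (value of joint lock_ring above 0.9 rad), for 0.2 s.
2. with the ring loose (over 0.5 rad), the pointer is brought within 5 mm of the tab (distance between pointer_tip and tab_tip below 0.005 m and value of joint lock_ring above 0.5 rad), for 0.2 s.
At the end, for the whole second after the job is handed in: The pointer is within 5 mm of the tab (at 56 mm radius, about 0.09 rad), the lock ring is back at tight (joint below 0.12 rad) and the tab is where it was (within 4 mm) (distance between pointer_tip and tab_tip below 0.005 m and value of joint lock_ring below 0.12 rad and distance of tab_tip from where it was at the start of the episode below 0.004 m); the robot touches nothing.
It fails at once if the setting tab is shifted by more than 4 mm (distance of tab_tip from where it was at the start of the episode above 0.004 m).
It fails at once if a loose tool is pushed more than 30 mm from its place (distance of any of screwdriver, tape, extension from where it was at the start of the episode above 0.03 m).
It also fails if it takes over 64 s, if anything falls off the work surface, if the arm or the gripper's body presses on something with over 40 N, if the wrist force passes 120 N, or if a joint passes its speed limit or range.

## Working session

There is one attempt and no reset: what is moved stays moved. The work goes in short steps, Python scripts to look and compute and a tool call to move; the robot and the scene stay as the last step left them, time stands still between calls to the robot, and variables do not carry over. Pictures are saved under pics/ and viewed, at most 10 in all, crops included, and the job is handed in when it is done.

```bash
ls; mkdir -p pics; python3 - <<'E'
from rig import manip
import cv2,numpy as np
print(manip.read_state(), manip.hold_point_z)
for n in ("scene","top"):
    s=manip.snapshot(n); cv2.imwrite(f"pics/{n}0.png",s["image"][:,:,::-1]); print(n,s["intrinsics"],s["eye"],s["attitude"])
    np.savez(f"pics/{n}0.npz",**s)
E
```

```text
pics
rig.py
{'time_s': 0.0, 'joint_pos': array([ 1.28027442,  0.70713523, -0.02761628,  1.48497326,  0.02202424,
        0.95091881, -0.07551037]), 'joint_vel': array([-1.20008996e-03, -1.33143470e-03, -5.97345961e-05, -3.43102348e-04,
        1.40580836e-03,  4.92959053e-04, -2.57618986e-05]), 'tau': array([ 8.69391624e-04, -8.83202720e+01,  1.23469971e+00, -2.36160868e+01,
        1.69082684e-02,  6.50119749e-03,  2.56650168e-05]), 'tcp_pos': array([ 0.1415291 , -0.55704006,  0.23081504]), 'tool_rot': array([-3.14046261e+00,  5.72263299e-05,  2.48824755e-01]), 'contact_force': array([0.72033815, 0.17056135, 0.05827103]), 'torque': array([-0.09027031,  0.0001864 ,  0.04279722]), 'grasp_force': 0.0, 'grip_width': 1.0024143428104086} 0.0187
scene [[412.46020491   0.         319.15617418]
 [  0.         412.46020491 202.29306785]
 [  0.           0.           1.        ]] [0.20342511 0.40161597 0.69537788] [-2.28671409 -0.01947749 -2.44841667]
top [[439.34144536   0.         328.30323011]
 [  0.         439.34144536 197.68932506]
 [  0.           0.           1.        ]] [ 0.49357893 -0.04644957  0.96930728] [-2.99798552 -0.01366815 -1.55715996]
```

View pics/scene0.png

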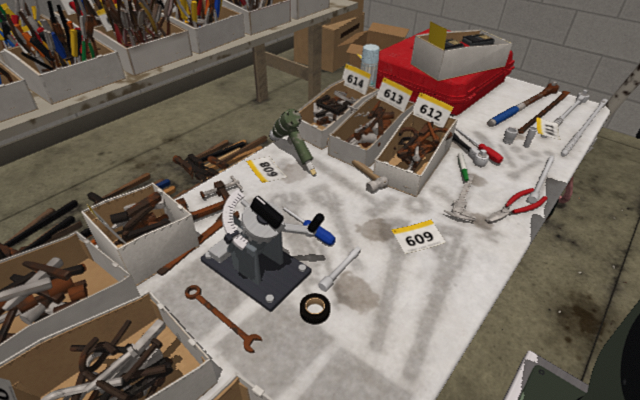

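View pics/top0.png

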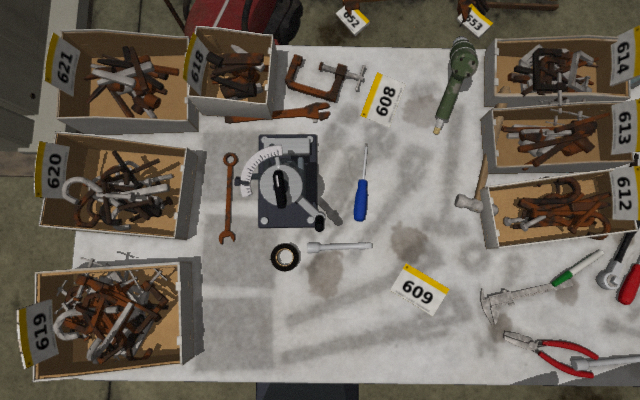

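The overview pictures show the fixture at top-view pixel (288,181), the bar at about (281,187), the post at (319,223), the screwdriver at (361,190), the tape at (285,257) and the extension at (340,246). In the scene view the fixture is at about (258,240). I'll enlarge both fixture regions next.

```bash
python3 - <<'E'
import cv2,numpy as np
a=cv2.imread("pics/top0.png")[125:240,225:335]; b=cv2.imread("pics/scene0.png")[170:310,195:335]
a=cv2.resize(a,(400,int(115*400/110)),interpolation=cv2.INTER_CUBIC); b=cv2.resize(b,(400,400),interpolation=cv2.INTER_CUBIC)
c=np.zeros((420,800,3),np.uint8); c[:a.shape[0],:400]=a; c[:400,400:]=b
cv2.imwrite("pics/crop0.png",c)
E
```

```text
(no output)
```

View pics/crop0.png

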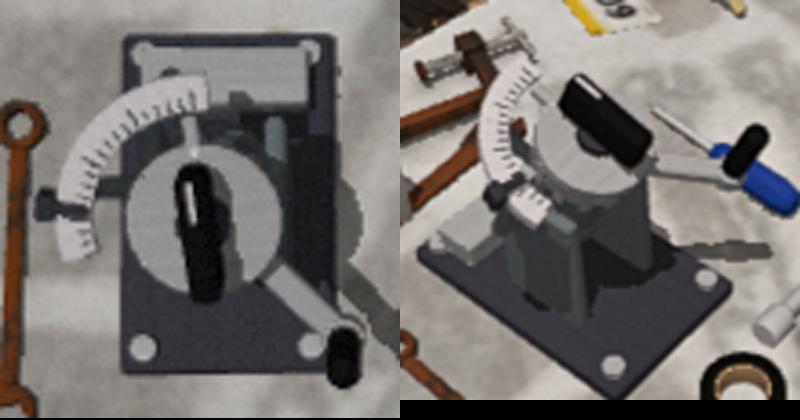

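```bash
cat > h.py <<'E'
import numpy as np, cv2
from scipy.spatial.transform import Rotation as R
def cam(s):
    return s["intrinsics"],np.array(s["eye"]),R.from_euler("xyz",s["attitude"]).as_matrix()
def ray(s,uv):
    K,e,A=cam(s); d=A@np.linalg.solve(K,[uv[0],uv[1],1]); return e,d/np.linalg.norm(d)
def onplane(s,uv,p0,n):
    e,d=ray(s,uv); return e+d*(np.dot(p0-e,n)/np.dot(d,n))
def proj(s,p):
    K,e,A=cam(s); q=K@(A.T@(np.array(p)-e)); return q[:2]/q[2]
def tri(rs):
    M=sum(np.eye(3)-np.outer(d,d) for e,d in rs); b=sum((np.eye(3)-np.outer(d,d))@e for e,d in rs); return np.linalg.solve(M,b)
def dial(fx,fy,yaw):
    Rz=R.from_euler("z",yaw).as_matrix(); z=Rz@[-np.sin(.4363),0,np.cos(.4363)]; y=Rz@[0,1,0]
    return np.array([fx,fy,.17]),np.c_[np.cross(y,z),y,z]
E
python3 - <<'E'
from h import *
T=dict(np.load("pics/top0.npz"));S=dict(np.load("pics/scene0.npz"))
tc=lambda x,y:(225+(x+.5)/3.636-.5,125+(y+.5)/3.636-.5); sc=lambda x,y:(195+(x-400+.5)*.35-.5,170+(y+.5)*.35-.5)
z=np.array([0,0,1.])
C=np.array([onplane(T,tc(*c),np.array([0,0,.016]),z) for c in [(122,35),(335,35),(334,372),(121,374)]])
print(C.round(4)); print(onplane(S,sc(732,287),np.array([0,0,.016]),z),onplane(S,sc(417,252),np.array([0,0,.016]),z))
print("sizes",[np.linalg.norm(C[i]-C[i-1]).round(4) for i in range(4)])
c=C.mean(0); v=C[0]+C[1]-C[2]-C[3]; yaw=np.arctan2(v[1],v[0]); print("pose",c,yaw)
post=tri([ray(T,tc(345,337)),ray(S,sc(762,130))]); print("post top",post)
P=dial(c[0],c[1],yaw); o,D=P
print("post in dial",D.T@(post-o), np.arctan2(*(D.T@(post-o))[[1,0]]))
for nm,s,cc in (("T",T,tc),("S",S,sc)):
    print(nm,"o proj",proj(s,o))
for nm,s,uv in [("tab inT",T,tc(88,210)),("tab bodyT",T,tc(45,206)),("tab inS",S,sc(520,184)),("tab bodyS",S,sc(493,194)),("ptrT",T,tc(190,118)),("ptrT2",T,tc(194,150)),("ptrS",S,sc(535,92)),("flange centre T",T,tc(204,219))]:
    q=D.T@(onplane(s,uv,o,D[:,2])-o); print(nm,q.round(4),"r",np.hypot(*q[:2]).round(4),"ang",np.arctan2(q[1],q[0]).round(3))
q=D.T@(onplane(T,tc(200,232),o+D[:,2]*.039,D[:,2])-o);print("bar mid",q)
E
```

```text
[[ 0.7723  0.101   0.016 ]
 [ 0.7746 -0.0298  0.016 ]
 [ 0.567  -0.0328  0.016 ]
 [ 0.564   0.094   0.016 ]]
[ 0.56623877 -0.0285069   0.016     ] [0.76873237 0.10067341 0.016     ]
sizes [np.float64(0.2085), np.float64(0.1309), np.float64(0.2076), np.float64(0.1269)]
pose [0.6695     0.03308431 0.016     ] 0.024064050421235713
post top [ 0.5663117  -0.04489745  0.1641962 ]
post in dial [-0.09764791 -0.0754763   0.03912644] -2.483568750073181
T o proj [280.85778313 164.85192704]
S o proj [248.85891349 209.15161255]
tab inT [-0.0332  0.0611  0.    ] r 0.0695 ang 2.068
tab bodyT [-0.0308  0.0831  0.    ] r 0.0886 ang 1.926
tab inS [-0.0248  0.0538  0.    ] r 0.0592 ang 2.002
tab bodyS [-0.0195  0.0718  0.    ] r 0.0744 ang 1.837
ptrT [0.0147 0.0068 0.    ] r 0.0162 ang 0.434
ptrT2 [-0.0019  0.0054 -0.    ] r 0.0057 ang 1.916
ptrS [ 0.0196 -0.0002  0.    ] r 0.0196 ang -0.01
flange centre T [-0.0384  0.0016 -0.    ] r 0.0385 ang 3.101
bar mid [-3.45745967e-02  6.30167980e-06  3.90000000e-02]
```

```bash
python3 - <<'E'
from h import *
T=dict(np.load("pics/top0.npz"));S=dict(np.load("pics/scene0.npz"))
tc=lambda x,y:(225+(x+.5)/3.636-.5,125+(y+.5)/3.636-.5); sc=lambda x,y:(195+(x-400+.5)*.35-.5,170+(y+.5)*.35-.5)
z=np.array([0,0,1.]); yaw=.024
o1=onplane(T,tc(204,219),np.array([0,0,.17]),z); o2=onplane(S,sc(594,143),np.array([0,0,.17]),z); print(o1,o2)
post=tri([ray(T,tc(345,337)),ray(S,sc(762,130))])
for y in (0.,.024,.05):
  o,D=dial(o1[0],o1[1],y); print("yaw",y)
  p=D.T@(post-o); print("post",p.round(4),np.hypot(*p[:2]),np.arctan2(p[1],p[0]))
  for nm,s,uv in [("tab inT",T,tc(88,210)),("tab bodyT",T,tc(45,206)),("tab inS",S,sc(522,184)),("tab bodyS",S,sc(493,194)),("ptrT",T,tc(188,116)),("ptrS",S,sc(535,92)),("scale end T0",T,tc(209,90)),("scale end T1",T,tc(82,258)),("fl L",T,tc(127,221)),("fl R",T,tc(282,218)),("fl bot",T,tc(204,295)),("fl top",T,tc(204,143))]:
    q=D.T@(onplane(s,uv,o,D[:,2])-o); print(nm,q.round(4),"r",np.hypot(*q[:2]).round(4),"ang",np.arctan2(q[1],q[0]).round(3))
E
```

```text
[0.63181896 0.03219979 0.17      ] [0.62903919 0.03655751 0.17      ]
yaw 0.0
post [-0.0618 -0.0771  0.0224] 0.098823577158041 -2.246686619210377
tab inT [0.0038 0.0586 0.    ] r 0.0587 ang 1.507
tab bodyT [ 0.0055  0.0802 -0.    ] r 0.0804 ang 1.502
tab inS [0.0035 0.0603 0.    ] r 0.0604 ang 1.513
tab bodyS [0.009 0.079 0.   ] r 0.0795 ang 1.457
ptrT [ 0.0529  0.0073 -0.    ] r 0.0534 ang 0.136
ptrS [0.0486 0.0098 0.    ] r 0.0496 ang 0.2
scale end T0 [ 0.0662 -0.0033  0.    ] r 0.0663 ang -0.05
scale end T1 [-0.0216  0.0625 -0.    ] r 0.0661 ang 1.904
fl L [-0.0017  0.039   0.    ] r 0.0391 ang 1.614
fl R [ 0.0012 -0.0395  0.    ] r 0.0395 ang -1.541
fl bot [-0.0405  0.0005  0.    ] r 0.0405 ang 3.129
fl top [ 0.0393 -0.0005  0.    ] r 0.0394 ang -0.013
yaw 0.024
post [-0.0635 -0.0755  0.0232] 0.098644795326943 -2.2699254227974146
tab inT [ 0.0052  0.0584 -0.    ] r 0.0586 ang 1.482
tab bodyT [ 0.0074  0.0799 -0.    ] r 0.0802 ang 1.478
tab inS [0.0046 0.0605 0.    ] r 0.0607 ang 1.494
tab bodyS [0.0105 0.0791 0.    ] r 0.0798 ang 1.439
ptrT [ 0.0531  0.0061 -0.    ] r 0.0534 ang 
[... 373 characters left out ...]
aw 0.05
post [-0.0652 -0.0737  0.024 ] 0.09844840090394541 -2.295209125668246
tab inT [ 0.0067  0.0581 -0.    ] r 0.0585 ang 1.456
tab bodyT [0.0095 0.0795 0.    ] r 0.0801 ang 1.451
tab inS [0.0059 0.0607 0.    ] r 0.061 ang 1.474
tab bodyS [0.0121 0.0793 0.    ] r 0.0802 ang 1.419
ptrT [ 0.0532  0.0048 -0.    ] r 0.0534 ang 0.091
ptrS [0.0489 0.0077 0.    ] r 0.0495 ang 0.157
scale end T0 [ 0.0659 -0.0063  0.    ] r 0.0662 ang -0.096
scale end T1 [-0.0184  0.0632 -0.    ] r 0.0658 ang 1.854
fl L [0.0003 0.0389 0.    ] r 0.0389 ang 1.563
fl R [-0.0008 -0.0395 -0.    ] r 0.0395 ang -1.592
fl bot [-0.0404  0.0024 -0.    ] r 0.0405 ang 3.083
fl top [ 0.0393 -0.0023  0.    ] r 0.0393 ang -0.058
```

The measurements agree. The origin is about (0.631, 0.034, 0.170) with yaw about 0.02. Flange radius comes out at 39–40 mm, scale ends at -0.05 and 1.88 rad, tab about 1.48 rad, pointer about 0.11 rad and post radius 99 mm. Next I move to hover over the post and look with the wrist camera.

The rows are not in the units I measure in: shifts go in mm and turns go in units of 0.2 rad. I convert before sending: -0.12 m is -120, -0.08 m is -80.

```bash
cat >> h.py <<'E'
O,D=dial(.631,.0335,.022)
def goal(r,ang,z,yang):
    """delta (tool axes) to TCP at dial cyl (r,ang,z), tool z down the axis, tool y at dial angle yang"""
    from rig import manip
    s=manip.read_state(); Rc=R.from_euler("xyz",s["tool_rot"]).as_matrix()
    p=O+D@[r*np.cos(ang),r*np.sin(ang),z]; y=D@[np.cos(yang),np.sin(yang),0]; zz=-D[:,2]
    Rg=np.c_[np.cross(y,zz),y,zz]
    print("goal",p.round(3),"shift",(Rc.T@(p-s["tcp_pos"])).round(4),"turn",R.from_matrix(Rc.T@Rg).as_rotvec().round(3),"t",round(s["time_s"],2))
def where():
    from rig import manip
    s=manip.read_state(); Rc=R.from_euler("xyz",s["tool_rot"]).as_matrix(); q=D.T@(s["tcp_pos"]-O); y=D.T@Rc[:,1]; zz=D.T@Rc[:,2]
    print("dial r",np.hypot(*q[:2]).round(4),"ang",np.arctan2(q[1],q[0]).round(3),"z",q[2].round(4),"yang",np.arctan2(y[1],y[0]).round(3),"toolz",zz.round(3),"F",s["contact_force"].round(1),"grip",round(s["grip_width"],3),round(s["grasp_force"],1),"q",s["joint_pos"].round(2),"t",round(s["time_s"],2))
E
python3 -c "
from h import *
goal(.1,-2.3,.16,-.4)"
```

```text
goal [ 0.505 -0.044  0.287] shift [ 0.4783 -0.4081 -0.0556] turn [-0.292  0.346 -0.929] t 0.1
```

>>> advance(rows=[{"dz": -40}, {"dz": -80}, {"dz": -120}], aperture=1.0)

```text
time_s: 0.35
tcp_pos: [0.1414, -0.5568, 0.3528]
tool_rot: [-3.14, 0.0, 0.249]
contact_force: [-0.0, -0.0, -0.7]
grip_width: 1.001
grasp_force: 0.0
```

```bash
python3 -c "
from h import *
goal(.1,-2.3,.16,-.4)"
```

```text
goal [ 0.505 -0.044  0.287] shift [ 0.4784 -0.4076  0.0664] turn [-0.292  0.346 -0.929] t 0.35
```

Converted, 0.44 m is 440, 0.4 m is 400, -0.929 rad is -4.645.

>>> advance(rows=[{"dx": 40, "dy": -34, "rx": -0.12, "ry": 0.145, "rz": -0.385}, {"dx": 80, "dy": -68, "rx": -0.24, "ry": 0.29, "rz": -0.77}, {"dx": 120, "dy": -102, "rx": -0.36, "ry": 0.435, "rz": -1.155}, {"dx": 160, "dy": -136, "rx": -0.485, "ry": 0.575, "rz": -1.55}, {"dx": 200, "dy": -170, "rx": -0.6, "ry": 0.725, "rz": -1.935}, {"dx": 240, "dy": -204, "rx": -0.73, "ry": 0.865, "rz": -2.325}, {"dx": 280, "dy": -238, "rx": -0.85, "ry": 1, "rz": -2.7}, {"dx": 320, "dy": -272, "rx": -0.975, "ry": 1.15, "rz": -3.1}, {"dx": 360, "dy": -306, "dz": 10, "rx": -1.1, "ry": 1.3, "rz": -3.485}, {"dx": 400, "dy": -340, "dz": 20, "rx": -1.215, "ry": 1.44, "rz": -3.87}, {"dx": 440, "dy": -374, "dz": 40, "rx": -1.34, "ry": 1.585, "rz": -4.25}, {"dx": 478, "dy": -408, "dz": 66, "rx": -1.46, "ry": 1.73, "rz": -4.645}])

```text
time_s: 1.35
tcp_pos: [0.43, -0.1499, 0.3242]
tool_rot: [2.732, -0.165, 1.231]
contact_force: [1.4, -0.9, -0.4]
grip_width: 1.001
grasp_force: 0.0
```

```bash
python3 -c "
from h import *
where();goal(.1,-2.3,.16,-.4)"
```

```text
dial r 0.2158 ang -2.164 z 0.2263 yang -0.396 toolz [ 0.003 -0.    -1.   ] F [ 1.4 -0.9 -0.4] grip 1.001 0.0 q [ 0.71  0.28 -0.45  2.12 -0.04  0.35 -0.04] t 1.35
goal [ 0.505 -0.044  0.287] shift [0.1171 0.0093 0.0665] turn [ 0.003 -0.001  0.004] t 1.35
```

Converted, 0.117 m is 117, 0.09 m is 90.

>>> advance(rows=[{"dx": 30, "dz": 20}, {"dx": 60, "dy": 5, "dz": 35}, {"dx": 90, "dy": 9, "dz": 50}, {"dx": 117, "dy": 9, "dz": 66}, {"dx": 117, "dy": 9, "dz": 66}, {"dx": 117, "dy": 9, "dz": 66}])

```text
time_s: 1.85
tcp_pos: [0.5048, -0.0425, 0.2856]
tool_rot: [2.736, -0.165, 1.231]
contact_force: [-1.0, 0.0, 0.0]
grip_width: 0.999
grasp_force: 0.0
```

```bash
python3 -c "
from h import *
where();goal(.1,-2.3,.16,-.4)
from rig import manip
s=manip.snapshot('wrist');cv2.imwrite('pics/w1.png',s['image'][:,:,::-1]);np.savez('pics/w1.npz',**s)
for a in (-2.4,-2.27): print(a,proj(s,O+D@[.1*np.cos(a),.1*np.sin(a),.034]))
for a in (1.4,1.48): print(a,proj(s,O+D@[.056*np.cos(a),.056*np.sin(a),0]))"
```

```text
dial r 0.0993 ang -2.312 z 0.1588 yang -0.396 toolz [-0.     0.001 -1.   ] F [-1.  0.  0.] grip 0.999 0.0 q [ 0.11  0.39 -0.11  2.09  0.1   0.23 -0.45] t 1.85
goal [ 0.505 -0.044  0.287] shift [-0.0011  0.0009 -0.0012] turn [-0.001 -0.001  0.004] t 1.85
-2.4 [311.42851713 190.7589495 ]
-2.27 [325.87843524 196.12472672]
1.4 [347.53917578   5.9788305 ]
1.48 [342.16268902   7.61641226]
```

View pics/w1.png

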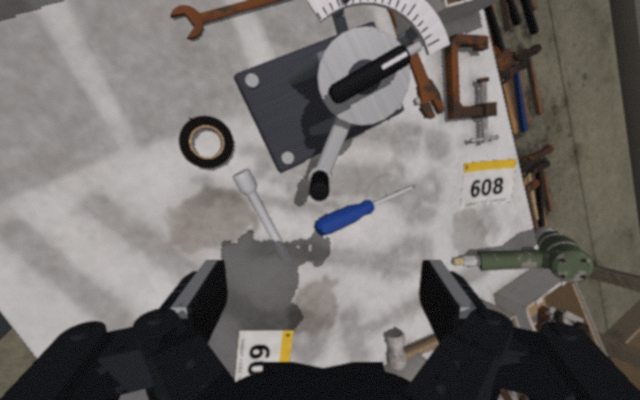

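The wrist view shows the post's blob centred at about (320,185). That column lies between the projections for -2.4 (311) and -2.27 (326), so the post is at about -2.33 rad. The screwdriver at (345,218) and the extension at (260,205) lie clear below. I descend along the axis and grip the post.

```bash
python3 -c "
from h import *
goal(.1,-2.33,-.006,-.4)"
```

```text
goal [ 0.573 -0.04   0.135] shift [-0.0006 -0.0015  0.1648] turn [-0.001 -0.001  0.005] t 1.9
```

>>> advance(rows=[{"dx": -3, "dy": 2, "dz": 30}, {"dx": -3, "dy": 2, "dz": 60}, {"dx": -3, "dy": 2, "dz": 90}, {"dx": -3, "dy": 2, "dz": 115}, {"dx": -3, "dy": 2, "dz": 140}, {"dx": -3, "dy": 2, "dz": 165}, {"dx": -3, "dy": 2, "dz": 165}], aperture=1.0)

```text
time_s: 2.48
tcp_pos: [0.5863, -0.0502, 0.1471]
tool_rot: [2.764, -0.158, 1.224]
contact_force: [0.6, -0.5, -1.0]
grip_width: 0.999
grasp_force: 0.0
```

```bash
python3 -c "
from h import *
where();goal(.1,-2.33,-.006,-.4)"
```

```text
dial r 0.0976 ang -2.131 z -0.0011 yang -0.4 toolz [-0.029  0.003 -1.   ] F [ 0.6 -0.5 -1. ] grip 0.999 0.0 q [ 0.07  0.74 -0.04  1.99 -0.07  0.   -0.26] t 2.48
goal [ 0.573 -0.04   0.135] shift [ 0.0028 -0.0195  0.0055] turn [-0.028  0.008  0.   ] t 2.48
```

>>> advance(rows=[{}, {}, {}, {}, {}, {}, {}, {}, {}, {}], aperture=0.0, grip_n=30)

```text
time_s: 3.32
tcp_pos: [0.5842, -0.0503, 0.1507]
tool_rot: [2.762, -0.158, 1.224]
contact_force: [-7.8, -1.3, 0.5]
grip_width: 0.206
grasp_force: 29.1
```

```bash
python3 -c "
from h import *
where()
for a in (-2.2,-2.05,-1.9,-1.75,-1.6,-1.45,-1.3,-1.2): goal(.1,a,-.006,-.4)"
```

```text
dial r 0.0979 ang -2.134 z 0.003 yang -0.4 toolz [-0.027  0.002 -1.   ] F [-7.8 -1.3  0.5] grip 0.206 29.1 q [ 0.07  0.73 -0.04  2.   -0.06  0.   -0.27] t 3.32
goal [ 0.582 -0.048  0.14 ] shift [-0.0007 -0.0066  0.0092] turn [-0.026  0.008  0.   ] t 3.32
goal [ 0.594 -0.056  0.145] shift [-0.003   0.0082  0.0088] turn [-0.026  0.008  0.   ] t 3.32
goal [ 0.606 -0.062  0.151] shift [-0.0031  0.0232  0.0085] turn [-0.026  0.008  0.   ] t 3.32
goal [ 0.62  -0.065  0.157] shift [-0.0009  0.038   0.0081] turn [-0.026  0.008  0.   ] t 3.32
goal [ 0.633 -0.066  0.163] shift [0.0034 0.0524 0.0076] turn [-0.026  0.008  0.   ] t 3.32
goal [ 0.647 -0.065  0.17 ] shift [0.0099 0.0659 0.0072] turn [-0.026  0.008  0.   ] t 3.32
goal [ 0.66  -0.062  0.176] shift [0.0183 0.0783 0.0068] turn [-0.026  0.008  0.   ] t 3.32
goal [ 0.668 -0.059  0.18 ] shift [0.0249 0.0858 0.0066] turn [-0.026  0.008  0.   ] t 3.32
```

Joint 6 reached its zero limit while descending, so the grip drew the post to about -2.13. The swing leads away from the robot, which relieves that limit. I swing in stages along the arc.

>>> advance(rows=[{"dx": -2, "dy": 4}, {"dx": -3, "dy": 8}, {"dx": -3, "dy": 14}, {"dx": -3, "dy": 20}, {"dx": -3, "dy": 26}, {"dx": -2, "dy": 32, "dz": 2}, {"dx": -1, "dy": 38, "dz": 3, "rx": -0.05}, {"dx": 1, "dy": 45, "dz": 4, "rx": -0.1}, {"dx": 3, "dy": 52, "dz": 5, "rx": -0.13, "ry": 0.04}, {"dx": 3, "dy": 52, "dz": 5, "rx": -0.13, "ry": 0.04}])

```text
time_s: 4.15
tcp_pos: [0.6334, -0.0665, 0.1679]
tool_rot: [2.731, -0.167, 1.228]
contact_force: [-11.2, 1.5, 28.1]
grip_width: 0.203
grasp_force: 31.5
```

```bash
python3 -c "
from h import *
where()
for a in (-1.6,-1.45,-1.3,-1.2,-1.15): goal(.1,a,-.004,-.4)"
```

```text
dial r 0.1001 ang -1.578 z -0.002 yang -0.399 toolz [ 0.005 -0.    -1.   ] F [-11.2   1.5  28.1] grip 0.203 31.5 q [ 0.1   0.75 -0.05  1.85 -0.05  0.11 -0.26] t 4.15
goal [ 0.632 -0.066  0.165] shift [-0.0008 -0.0021  0.002 ] turn [ 0.005 -0.002  0.001] t 4.15
goal [ 0.646 -0.065  0.171] shift [0.0057 0.0114 0.002 ] turn [ 0.005 -0.002  0.001] t 4.15
goal [ 0.659 -0.062  0.178] shift [0.0141 0.0238 0.0021] turn [ 0.005 -0.002  0.001] t 4.15
goal [ 0.668 -0.059  0.182] shift [0.0207 0.0313 0.0022] turn [ 0.005 -0.002  0.001] t 4.15
goal [ 0.672 -0.057  0.184] shift [0.0242 0.0348 0.0022] turn [ 0.005 -0.002  0.001] t 4.15
```

>>> advance(rows=[{"dx": 2, "dy": 5, "dz": -3}, {"dx": 5, "dy": 10, "dz": -3}, {"dx": 8, "dy": 15, "dz": -3}, {"dx": 12, "dy": 20, "dz": -3}, {"dx": 15, "dy": 24, "dz": -3}, {"dx": 18, "dy": 28, "dz": -3}, {"dx": 21, "dy": 31, "dz": -3}, {"dx": 24, "dy": 34, "dz": -3}, {"dx": 24, "dy": 34, "dz": -3}])

```text
time_s: 4.9
tcp_pos: [0.6683, -0.0569, 0.1859]
tool_rot: [2.734, -0.165, 1.227]
contact_force: [-0.9, -0.6, -0.6]
grip_width: 0.202
grasp_force: 33.6
```

```bash
python3 -c "
from h import *
where()
from rig import manip
s=manip.snapshot('wrist');cv2.imwrite('pics/w2.png',s['image'][:,:,::-1]);np.savez('pics/w2.npz',**s)
goal(.1,-1.15,-.004,-.4)"
```

```text
dial r 0.099 ang -1.169 z -0.0005 yang -0.399 toolz [ 0.002 -0.001 -1.   ] F [-0.9 -0.6 -0.6] grip 0.202 33.6 q [ 0.06  0.76 -0.02  1.71 -0.06  0.24 -0.27] t 4.9
goal [ 0.672 -0.057  0.184] shift [0.0007 0.002  0.0035] turn [ 0.002 -0.     0.   ] t 4.95
```

>>> advance(rows=[{}, {}, {}, {}, {"dz": -30}, {"dz": -60}, {"dz": -90}, {"dz": -120}, {"dz": -120}], aperture=0.8)

```text
time_s: 5.7
tcp_pos: [0.617, -0.0581, 0.2991]
tool_rot: [2.728, -0.167, 1.228]
contact_force: [1.2, 0.1, 0.4]
grip_width: 0.8
grasp_force: 0.0
```

```bash
python3 -c "
from h import *
where(); goal(0.03,3.14,.13,-1.46)"
```

```text
dial r 0.0997 ang -1.157 z 0.1238 yang -0.4 toolz [ 0.008 -0.001 -1.   ] F [1.2 0.1 0.4] grip 0.8 0.0 q [ 0.07  0.53 -0.02  1.73 -0.06  0.44 -0.27] t 5.7
goal [0.549 0.032 0.275] shift [ 0.0569 -0.1    -0.0068] turn [ 0.005 -0.006  1.06 ] t 5.7
```

```bash
python3 -c "
from h import *
goal(0.07,-3.03,.15,-1.46)"
```

```text
goal [0.505 0.023 0.277] shift [ 0.0343 -0.1333 -0.0271] turn [ 0.005 -0.006  1.06 ] t 5.7
```

>>> advance(rows=[{"dx": 11, "dy": -12, "dz": -3, "rz": 0.5}, {"dx": 22, "dy": -25, "dz": -6, "rz": 1}, {"dx": 34, "dy": -38, "dz": -9, "rz": 1.5}, {"dx": 45, "dy": -50, "dz": -12, "rz": 2}, {"dx": 45, "dy": -63, "dz": -15, "rz": 2.5}, {"dx": 45, "dy": -76, "dz": -18, "rz": 3}, {"dx": 40, "dy": -90, "dz": -21, "rz": 3.5}, {"dx": 40, "dy": -100, "dz": -24, "rz": 4}, {"dx": 37, "dy": -110, "dz": -25, "rz": 4.5}, {"dx": 37, "dy": -120, "dz": -25, "rz": 5}, {"dx": 37, "dy": -130, "dz": -25, "rz": 5.3}, {"dx": 37, "dy": -137, "dz": -25, "rz": 5.3}])

```text
time_s: 6.7
tcp_pos: [0.5028, 0.0275, 0.2689]
tool_rot: [3.091, -0.435, 0.142]
contact_force: [0.4, -0.2, 0.1]
grip_width: 0.801
grasp_force: 0.0
```

```bash
python3 -c "
from h import *
where()
from rig import manip
s=manip.snapshot('wrist');cv2.imwrite('pics/w3.png',s['image'][:,:,::-1]);np.savez('pics/w3.npz',**s)
for r,a,z in ((0,0,0),(0,0,.039),(.056,1.48,0),(.056,.11,0),(.033,.11,.039),(.1,-1.2,.034)): print(r,a,z,proj(s,O+D@[r*np.cos(a),r*np.sin(a),z]).round(1))
goal(0,0,.12,-1.46)"
```

```text
dial r 0.0746 ang -3.099 z 0.1438 yang -1.462 toolz [ 0.001  0.    -1.   ] F [ 0.4 -0.2  0.1] grip 0.801 0.0 q [-0.33  0.43  0.28  2.14 -0.49  0.17 -1.07] t 6.7
0 0 0 [328.7 102.2]
0 0 0.039 [329.6 102.6]
0.056 1.48 0 [261.9  88.1]
0.056 0.11 0 [329.   27.4]
0.033 0.11 0.039 [329.8  52.5]
0.1 -1.2 0.034 [466.   64.4]
goal [0.58  0.032 0.279] shift [0.0752 0.0058 0.0238] turn [-0.    -0.     0.002] t 6.75
```

View pics/w3.png

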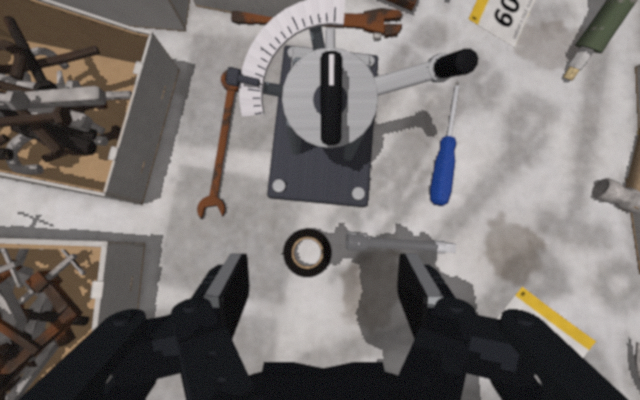

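The wrist view shows the flange centre at about (330,99), the bar from (330,50) to (331,146), the tab at about (238,76), and the post at (458,63), which fits the loose end (466,64 predicted). I'll enlarge it to separate the pointer and the tab.

```bash
python3 - <<'E'
import cv2
a=cv2.imread("pics/w3.png")[0:130,220:390]
cv2.imwrite("pics/crop3.png",cv2.resize(a,None,fx=4.5,fy=4.5,interpolation=cv2.INTER_CUBIC))
E
```

```text
(no output)
```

View pics/crop3.png

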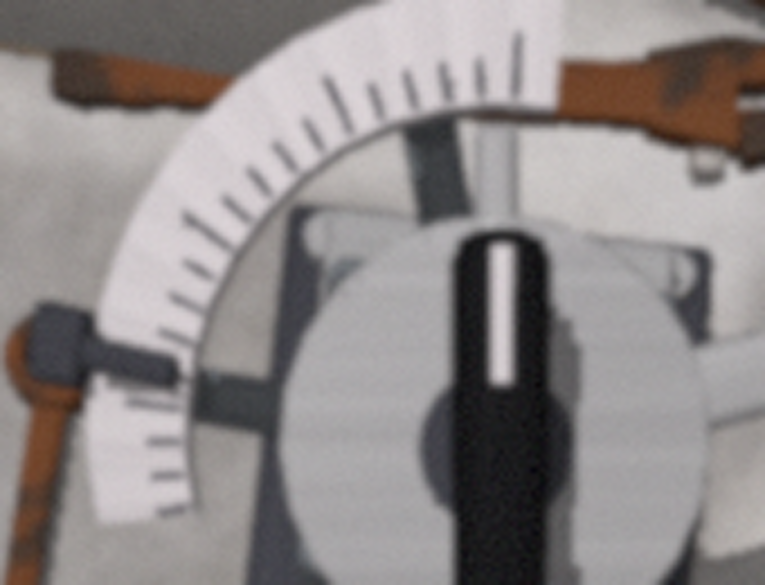

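```bash
python3 - <<'E'
from h import *
from scipy.optimize import least_squares
s=dict(np.load("pics/w3.npz"))
cp=lambda x,y:(220+(x+.5)/4.5-.5,(y+.5)/4.5-.5)
def pl(u): return (D.T@(onplane(s,u,O,D[:,2])-O))[:2]
# flange rim by radial gradient, in rectified polar image of the dial plane
g=cv2.cvtColor(s["image"],cv2.COLOR_RGB2GRAY).astype(np.float32)
pts=np.array([pl(cp(*p)) for p in [(281,440),(300,350),(340,285),(400,235),(440,220),(560,222),(620,260),(670,310),(705,400)]]+[pl((330,147.5))]) 
f=least_squares(lambda c:np.hypot(*(pts-c[:2]).T)-c[2],[0,0,.04]); print("centre,r",f.x.round(4),"res",(f.fun*1e3).round(1))
c=f.x[:2]
for n,p in dict(tabin=(178,374),tabmid=(135,363),tabout=(95,352),ptr_end=(500,120),ptr_mid=(497,170),tick0=(518,65),tick5=(338,103),tick10=(193,225),sc0=(560,50),sc1=(145,521),bar_end=(502,240)).items():
    q=pl(cp(*p))-c; print(n,np.hypot(*q).round(4),np.arctan2(q[1],q[0]).round(3))
E
```

```text
centre,r [ 0.0024 -0.0003  0.0394] res [-0.2 -0.4 -0.1  0.4  0.3  0.4 -0.5 -0.1 -0.2  0.3]
tabin 0.0589 1.458
tabmid 0.0668 1.456
tabout 0.0742 1.453
ptr_end 0.0544 0.096
ptr_mid 0.0465 0.104
tick0 0.063 0.05
tick5 0.0633 0.556
tick10 0.0654 1.065
sc0 0.0661 -0.056
sc1 0.0663 1.876
bar_end 0.0353 0.076
```

Radii check out (flange 39.4, pointer end 54.4, tab end 58.9 mm). The tab is at 1.456 and the pointer at 0.10, so the turn needed is about 1.355 rad. I move over the axis and go down onto the bar.

```bash
sed -i 's/dial(.631,.0335,.022)/dial(.6334,.0335,.022)/' h.py; python3 -c "
from h import *
goal(0,0,.1,-1.47)"
```

```text
goal [0.591 0.033 0.261] shift [0.0773 0.0061 0.0448] turn [-0.    -0.     0.012] t 6.75
```

>>> advance(rows=[{"dx": 25, "dy": 2, "dz": 10}, {"dx": 50, "dy": 4, "dz": 20}, {"dx": 75, "dy": 6, "dz": 35}, {"dx": 77, "dy": 6, "dz": 44}, {"dx": 77, "dy": 6, "dz": 44}, {"dx": 77, "dy": 6, "dz": 44}], aperture=0.6)

```text
time_s: 7.25
tcp_pos: [0.5914, 0.0314, 0.2616]
tool_rot: [3.089, -0.433, 0.146]
contact_force: [0.2, 0.5, -0.2]
grip_width: 0.598
grasp_force: 0.0
```

```bash
python3 -c "
from h import *
where()
goal(0,0,.007,-1.47)"
```

```text
dial r 0.0014 ang -1.111 z 0.1008 yang -1.458 toolz [ 0. -0. -1.] F [ 0.2  0.5 -0.2] grip 0.598 0.0 q [-0.32  0.56  0.32  1.88 -0.48  0.31 -1.09] t 7.25
goal [0.63  0.033 0.176] shift [-0.0005 -0.0013  0.0938] turn [ 0.    -0.     0.012] t 7.25
```

Converted, 0.094 m is 94, 0.075 m is 75, 0.01 rad is 0.05.

>>> advance(rows=[{"dy": -1, "dz": 30}, {"dy": -1, "dz": 55, "rz": 0.05}, {"dy": -1, "dz": 75, "rz": 0.05}, {"dy": -1, "dz": 94, "rz": 0.05}, {"dy": -1, "dz": 94, "rz": 0.05}, {"dy": -1, "dz": 94, "rz": 0.05}], aperture=0.6)

```text
time_s: 7.75
tcp_pos: [0.6309, 0.0332, 0.1771]
tool_rot: [3.094, -0.434, 0.134]
contact_force: [-0.8, -0.2, 0.8]
grip_width: 0.601
grasp_force: 0.0
```

```bash
python3 -c "
from h import *
where()
goal(0,0,.007,-1.47)"
```

```text
dial r 0.0008 ang -0.269 z 0.0075 yang -1.469 toolz [ 0. -0. -1.] F [-0.8 -0.2  0.8] grip 0.601 0.0 q [-0.22  0.73  0.17  1.86 -0.54  0.14 -1.05] t 7.75
goal [0.63  0.033 0.176] shift [-0.0007 -0.0003  0.0005] turn [ 0.    -0.     0.001] t 7.75
```

Good pose; I close gently and check the force.

>>> advance(rows=[{}, {}, {}, {}, {}, {}, {}], aperture=0.0, grip_n=30)

```text
time_s: 8.33
tcp_pos: [0.6317, 0.0332, 0.1788]
tool_rot: [3.094, -0.437, 0.134]
contact_force: [-10.8, -2.4, 18.5]
grip_width: 0.18
grasp_force: 51.4
```

```bash
python3 -c "
from h import *
where()"
```

```text
dial r 0.0022 ang -0.099 z 0.0087 yang -1.47 toolz [ 0.004 -0.    -1.   ] F [-10.8  -2.4  18.5] grip 0.18 51.4 q [-0.22  0.73  0.17  1.86 -0.54  0.14 -1.05] t 8.33
```

Converted, -0.003 m is -3, -0.1 rad is -0.5.

>>> advance(rows=[{"dz": -3}, {"dz": -3, "rz": -0.5}, {"dz": -3, "rz": -1}, {"dz": -3, "rz": -1.5}, {"dz": -3, "rz": -2}, {"dz": -3, "rz": -2.5}, {"dz": -3, "rz": -3}, {"dz": -3, "rz": -3}])

```text
time_s: 9.0
tcp_pos: [0.6299, 0.0347, 0.1798]
tool_rot: [2.847, -0.328, 0.781]
contact_force: [3.8, 5.8, -7.7]
grip_width: 0.182
grasp_force: 35.0
```

```bash
python3 -c "
from h import *
where()"
```

```text
dial r 0.0016 ang 0.881 z 0.0104 yang -0.861 toolz [ 0.001  0.001 -1.   ] F [ 3.8  5.8 -7.7] grip 0.182 35.0 q [-0.19  0.72  0.11  1.86 -0.24  0.13 -0.72] t 9.0
```

>>> advance(rows=[{"rz": -0.5}, {"rz": -1}, {"rz": -1.5}, {"rz": -2}, {"rz": -2.5}, {"rz": -3}, {"rz": -3.5}, {"rz": -3.725}, {"rz": -3.725}, {"rz": -3.725}])

```text
time_s: 9.83
tcp_pos: [0.6283, 0.0356, 0.1791]
tool_rot: [2.711, -0.053, 1.483]
contact_force: [-11.0, 12.0, -4.6]
grip_width: 0.182
grasp_force: 36.2
```

```bash
python3 -c "
from h import *
where()"
```

```text
dial r 0.0023 ang 1.894 z 0.0104 yang -0.122 toolz [-0.003  0.002 -1.   ] F [-11.   12.   -4.6] grip 0.182 36.2 q [-0.15  0.72  0.04  1.86  0.12  0.13 -0.34] t 9.83
```

Converted, -0.125 m is -125, -0.115 m is -115.

>>> advance(rows=[{}, {}, {}, {}, {"dz": -25}, {"dz": -55}, {"dz": -85}, {"dz": -115}, {"dz": -125}], aperture=0.6)

```text
time_s: 10.58
tcp_pos: [0.5769, 0.0321, 0.2966]
tool_rot: [2.703, -0.053, 1.48]
contact_force: [0.1, -0.8, 0.7]
grip_width: 0.6
grasp_force: 0.0
```

```bash
python3 -c "
from h import *
where()
goal(.1,-.85,.12,.72)"
```

```text
dial r 0.0023 ang -0.047 z 0.1386 yang -0.125 toolz [ 0.005  0.    -1.   ] F [ 0.1 -0.8  0.7] grip 0.6 0.0 q [-0.15  0.47  0.02  1.87  0.11  0.37 -0.33] t 10.58
goal [ 0.644 -0.041  0.307] shift [-0.0665  0.0725  0.019 ] turn [ 0.005  0.001 -0.845] t 10.58
```

The rows are not in the units I measure in: shifts go in mm and turns go in units of 0.2 rad. I convert before sending: 0.073 m is 73, -0.067 m is -67, -0.845 rad is -4.225.

>>> advance(rows=[{"dx": -8, "dy": 8, "rz": -0.5}, {"dx": -16, "dy": 17, "rz": -1}, {"dx": -25, "dy": 26, "rz": -1.5}, {"dx": -34, "dy": 35, "rz": -2}, {"dx": -42, "dy": 45, "rz": -2.5}, {"dx": -50, "dy": 55, "rz": -3}, {"dx": -58, "dy": 64, "rz": -3.5}, {"dx": -67, "dy": 73, "rz": -4}, {"dx": -67, "dy": 73, "rz": -4.225}, {"dx": -67, "dy": 73, "rz": -4.225}, {"dx": -67, "dy": 73, "rz": -4.225}], aperture=0.0, grip_n=30)

```text
time_s: 11.5
tcp_pos: [0.637, -0.0419, 0.3197]
tool_rot: [2.803, 0.282, 2.263]
contact_force: [-0.2, 0.7, -1.1]
grip_width: -0.006
grasp_force: 0.0
```

```bash
python3 -c "
from h import *
where()
from rig import manip
a=[]
for n in ('wrist','top'):
    s=manip.snapshot(n);np.savez(f'pics/{n}4.npz',**s); u=proj(s,O).round().astype(int); print(n,u)
    im=cv2.copyMakeBorder(s['image'][:,:,::-1],100,100,100,100,cv2.BORDER_CONSTANT); h=80 if n=='wrist' else 50
    a.append(cv2.resize(im[u[1]+100-h:u[1]+100+h,u[0]+100-h:u[0]+100+h],(400,400),interpolation=cv2.INTER_CUBIC))
cv2.imwrite('pics/c4.png',np.hstack(a))
goal(.1,-.85,-.004,.72)"
```

```text
dial r 0.0996 ang -0.86 z 0.1349 yang 0.718 toolz [ 0.001  0.    -1.   ] F [-0.2  0.7 -1.1] grip -0.006 0.0 q [ 0.22  0.55 -0.34  1.62  0.33  0.58  0.46] t 11.5
wrist [322  65]
top [280 184]
goal [ 0.697 -0.04   0.194] shift [-0.0006  0.0005  0.139 ] turn [ 0.001  0.001 -0.001] t 11.6
```

View pics/c4.png

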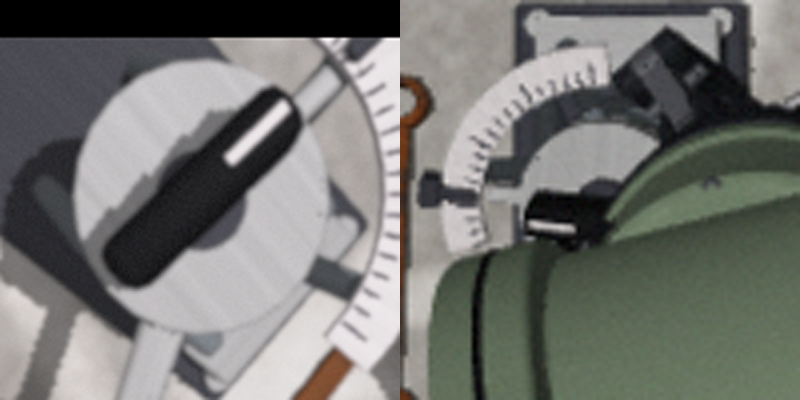

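The top view shows the pointer, at crop (500,192), lying in line with the tab finger at (465,195). I check the angle numerically and descend beside the post.

```bash
python3 - <<'E'
from h import *
s=dict(np.load("pics/wrist4.npz"));t=dict(np.load("pics/top4.npz"))
w=lambda x,y:(242+(x+.5)/2.5-.5,-15+(y+.5)/2.5-.5); tp=lambda x,y:(230+(x-400+.5)/4-.5,134+(y+.5)/4-.5)
for n,c,u in (("ptr w",s,w(322,92)),("tab w",s,w(360,46)),("ptr t",t,tp(505,192)),("tab t",t,tp(468,195)),("tabbody t",t,tp(432,190))):
    q=D.T@(onplane(c,u,O,D[:,2])-O);print(n,np.hypot(*q[:2]).round(4),np.arctan2(q[1],q[0]).round(3))
E
```

```text
ptr w 0.0474 1.416
tab w 0.0635 1.455
ptr t 0.0445 1.462
tab t 0.0614 1.514
tabbody t 0.0779 1.494
```

>>> advance(rows=[{"dz": 30}, {"dz": 60}, {"dz": 90}, {"dz": 115}, {"dz": 138}, {"dz": 138}, {"dz": 138}])

```text
time_s: 12.18
tcp_pos: [0.6952, -0.04, 0.1945]
tool_rot: [2.804, 0.282, 2.265]
contact_force: [-0.2, 0.6, 0.6]
grip_width: 0.002
grasp_force: 0.0
```

```bash
python3 -c "
from h import *
where()"
```

```text
dial r 0.099 ang -0.856 z -0.0033 yang 0.72 toolz [-0.  0. -1.] F [-0.2  0.6  0.6] grip 0.002 0.0 q [ 0.14  0.78 -0.23  1.6   0.42  0.36  0.39] t 12.18
```

```bash
python3 - <<'E'
from h import *
s=dict(np.load("pics/wrist4.npz"));t=dict(np.load("pics/top4.npz"))
a=cv2.resize(s["image"][0:50,350:400,::-1],(400,400),interpolation=cv2.INTER_CUBIC)
b=cv2.resize(t["image"][160:200,230:270,::-1],(400,400),interpolation=cv2.INTER_CUBIC)
cv2.imwrite("pics/c5.png",np.hstack([a,b]))
E
```

```text
(no output)
```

View pics/c5.png

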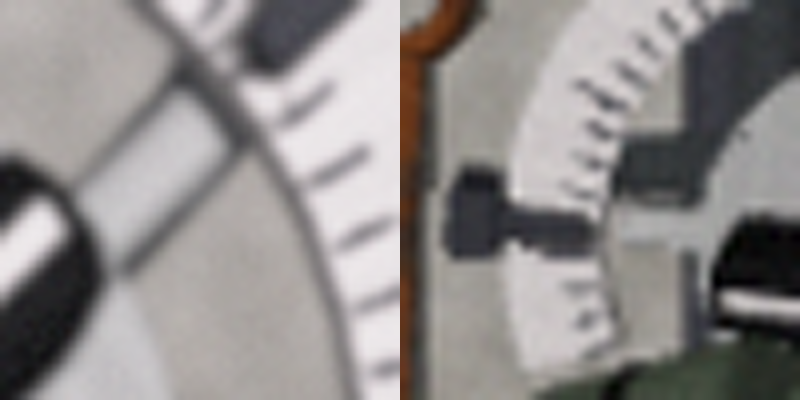

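```bash
python3 - <<'E'
from h import *
s=dict(np.load("pics/wrist4.npz"));t=dict(np.load("pics/top4.npz"))
w=lambda x,y:(350+(x+.5)/8-.5,(y+.5)/8-.5); tp=lambda x,y:(230+(x-400+.5)/10-.5,160+(y+.5)/10-.5)
for n,c,u in (("ptr end w",s,w(209,113)),("ptr mid w",s,w(155,170)),("tab w",s,w(262,55)),("ptr end t",t,tp(620,226)),("tab end t",t,tp(592,233)),("tab out t",t,tp(515,225))):
    q=D.T@(onplane(c,u,O,D[:,2])-O);print(n,np.hypot(*q[:2]).round(4),np.arctan2(q[1],q[0]).round(3))
E
```

```text
ptr end w 0.0535 1.447
ptr mid w 0.0468 1.44
tab w 0.0603 1.455
ptr end t 0.0524 1.497
tab end t 0.0575 1.526
tab out t 0.0716 1.513
```

The enlarged views put the pointer end only 0.01–0.03 rad (about 1 mm) short of the tab, which is well inside the tolerance. I now push the lever clockwise with the shut fingers.

>>> advance(rows=[{"dx": 2, "dy": -10, "rz": 0.5}, {"dx": 4, "dy": -19, "rz": 1}, {"dx": 6, "dy": -29, "rz": 1.5}, {"dx": 10, "dy": -38, "rz": 2}, {"dx": 14, "dy": -47, "rz": 2.5}, {"dx": 19, "dy": -55, "rz": 3}, {"dx": 25, "dy": -63, "rz": 3.5}, {"dx": 25, "dy": -63, "rz": 3.5}])

```text
time_s: 12.85
tcp_pos: [0.6375, -0.0648, 0.1695]
tool_rot: [2.702, 0.007, 1.606]
contact_force: [0.4, 0.6, 0.5]
grip_width: -0.003
grasp_force: 0.0
```

```bash
python3 -c "
from h import *
where()"
```

```text
dial r 0.0984 ang -1.555 z -0.0013 yang 0.015 toolz [ 0.003 -0.    -1.   ] F [0.4 0.6 0.5] grip -0.003 0.0 q [ 0.11  0.75 -0.08  1.83  0.13  0.13 -0.02] t 12.85
```

>>> advance(rows=[{"dx": 1, "dy": -10, "rz": 0.5}, {"dx": 2, "dy": -19, "rz": 1}, {"dx": 5, "dy": -29, "rz": 1.5}, {"dx": 8, "dy": -38, "rz": 2}, {"dx": 12, "dy": -47, "rz": 2.5}])

```text
time_s: 13.27
tcp_pos: [0.5982, -0.0551, 0.1526]
tool_rot: [2.757, -0.195, 1.15]
contact_force: [3.5, -4.4, -1.0]
grip_width: 0.0
grasp_force: 2.0
```

```bash
python3 -c "
from h import *
where()
from rig import manip
s=manip.snapshot('wrist');cv2.imwrite('pics/w6.png',s['image'][:,:,::-1]);np.savez('pics/w6.npz',**s)
for a in (-2.1,-2.2,-2.3,-2.4): print(a,proj(s,O+D@[.1*np.cos(a),.1*np.sin(a),.034]))"
```

```text
dial r 0.0969 ang -2.008 z -0.0001 yang -0.481 toolz [-0.007  0.002 -1.   ] F [ 3.5 -4.4 -1. ] grip 0.0 2.0 q [ 0.08  0.74 -0.05  1.97 -0.14  0.   -0.26] t 13.27
-2.1 [295.73339009 314.19564834]
-2.2 [269.71065091 311.90330745]
-2.3 [243.79640177 307.37903198]
-2.4 [218.07340974 300.60915213]
```

View pics/w6.png

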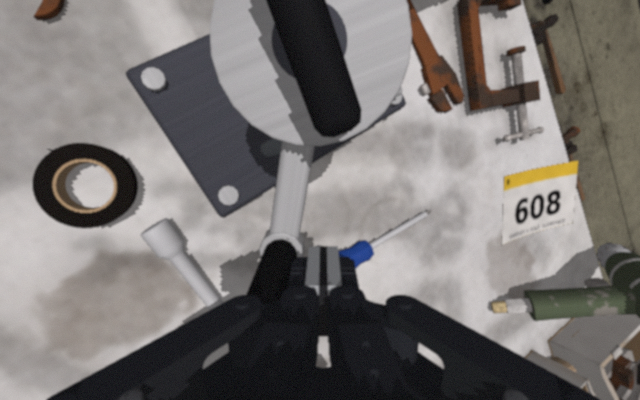

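The wrist view shows the post at about (272,270), touching the shut fingers and being pushed. It stands at about -2.24 rad. Joint 6 is at its limit, so I tilt the tool slightly more upright for the last bit.

Converted, -0.016 m is -16, -0.012 m is -12, 0.106 rad is 0.53.

>>> advance(rows=[{"dy": -1, "rx": 0.25, "ry": -0.13}, {"dy": -4, "rx": 0.53, "ry": -0.275}, {"dx": 1, "dy": -8, "rx": 0.53, "ry": -0.275}, {"dx": 1, "dy": -12, "rx": 0.53, "ry": -0.275}, {"dx": 2, "dy": -16, "rx": 0.53, "ry": -0.275}, {"dx": 2, "dy": -16, "rx": 0.53, "ry": -0.275}])

```text
time_s: 13.82
tcp_pos: [0.5864, -0.0455, 0.1467]
tool_rot: [2.864, -0.143, 1.136]
contact_force: [3.1, 0.7, 3.9]
grip_width: -0.001
grasp_force: 1.8
```

```bash
python3 -c "
from h import *
where()"
```

```text
dial r 0.0948 ang -2.176 z -0.0005 yang -0.48 toolz [-0.124  0.002 -0.992] F [3.1 0.7 3.9] grip -0.001 1.8 q [ 0.03  0.75  0.01  1.89 -0.15  0.19 -0.28] t 13.82
```

>>> advance(rows=[{"dx": 1, "dy": -3}, {"dx": 2, "dy": -6}, {"dx": 2, "dy": -6}])

```text
time_s: 14.07
tcp_pos: [0.5844, -0.0439, 0.1462]
tool_rot: [2.858, -0.143, 1.133]
contact_force: [17.0, -12.0, 3.1]
grip_width: -0.004
grasp_force: 9.7
```

```bash
python3 -c "
from h import *
where()"
```

```text
dial r 0.0946 ang -2.204 z -0.0001 yang -0.483 toolz [-0.119 -0.002 -0.993] F [ 17.  -12.    3.1] grip -0.004 9.7 q [ 0.02  0.75  0.02  1.91 -0.15  0.17 -0.29] t 14.07
```

>>> advance(rows=[{"dx": 1, "dy": -3}, {"dx": 2, "dy": -5}, {"dx": 2, "dy": -5}])

```text
time_s: 14.32
tcp_pos: [0.5838, -0.0433, 0.1463]
tool_rot: [2.85, -0.142, 1.13]
contact_force: [33.7, -31.6, -0.8]
grip_width: -0.001
grasp_force: 20.5
```

```bash
python3 -c "
from h import *
where()"
```

```text
dial r 0.0944 ang -2.212 z 0.0002 yang -0.485 toolz [-0.112 -0.007 -0.994] F [ 33.7 -31.6  -0.8] grip -0.001 20.5 q [ 0.01  0.74  0.02  1.92 -0.15  0.16 -0.29] t 14.32
```

Force is rising to 46 N without motion, so the lever is against the tight stop. I back off, retreat upward and to the right, and check.

Converted, -0.2 m is -200, -0.18 m is -180.

>>> advance(rows=[{"dx": -1, "dy": 8}, {"dx": -2, "dy": 18}, {"dx": -2, "dy": 22, "dz": -10}, {"dx": -2, "dy": 22, "dz": -40}, {"dx": -2, "dy": 22, "dz": -80}, {"dx": -20, "dy": 22, "dz": -120}, {"dx": -50, "dy": 22, "dz": -150}, {"dx": -90, "dy": 22, "dz": -170}, {"dx": -130, "dy": 22, "dz": -180}, {"dx": -170, "dy": 22, "dz": -180}, {"dx": -200, "dy": 22, "dz": -180}, {"dx": -200, "dy": 22, "dz": -180}])

```text
time_s: 15.32
tcp_pos: [0.4539, -0.2357, 0.2917]
tool_rot: [2.867, -0.14, 1.123]
contact_force: [-0.5, -1.4, -0.5]
grip_width: 0.001
grasp_force: 0.0
```

```bash
python3 -c "
from h import *
where()
from rig import manip
a=[]
for n,h in (('scene',70),('top',65)):
    s=manip.snapshot(n);np.savez(f'pics/{n}7.npz',**s); u=proj(s,O).round().astype(int); print(n,u)
    a.append(cv2.resize(s['image'][u[1]-h:u[1]+h,u[0]-h:u[0]+h,::-1],(400,400),interpolation=cv2.INTER_CUBIC))
    for g in (-2.2,-2.3,-2.4): print(g,(200+(proj(s,O+D@[.1*np.cos(g),.1*np.sin(g),.034])-u)*200/h).round())
cv2.imwrite('pics/c7.png',np.hstack(a))"
```

```text
dial r 0.2896 ang -1.985 z 0.1886 yang -0.492 toolz [-0.129 -0.003 -0.992] F [-0.5 -1.4 -0.5] grip 0.001 0.0 q [ 0.57  0.43 -0.1   1.89 -0.19  0.55  0.17] t 15.32
scene [262 218]
-2.2 [360. 173.]
-2.3 [362. 186.]
-2.4 [363. 200.]
top [280 184]
-2.2 [336. 311.]
-2.3 [325. 323.]
-2.4 [314. 335.]
```

View pics/c7.png

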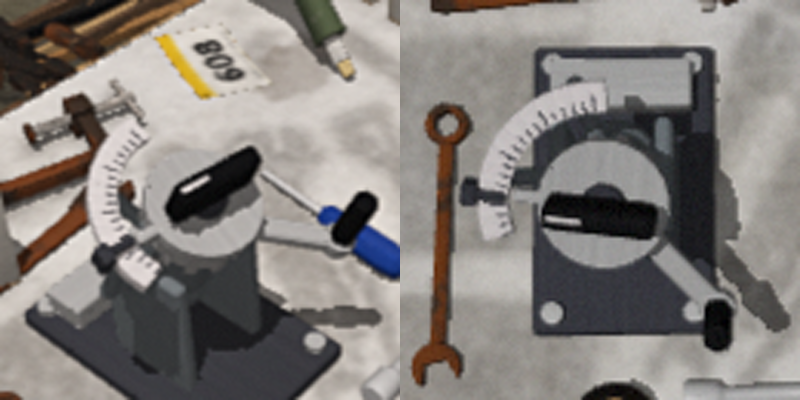

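The post's upper end at crop (316,338) matches the tight end of -2.4 (314,335). The pointer at (522,197) is in line with the tab finger at (495,196), the tools haven't moved, and the robot is clear. I'm handing in.

```bash
python3 -c "
from rig import manip
print(manip.finish_job())"
```

```text
the job is handed in; nothing more can be done
None
```

I handed the job in at about 15 s: the lever went to its loose stop, the pointer was set about 1 mm from the tab, and the lever is back against its tight stop with the robot clear; the hand-in printed no verdict.

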